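Tip a can capacitor into its parts box

TASK

Pick up the short, thick can capacitor (the black cylinder with two pins) that lies among the loose parts and set it down, lying across the channel, on the half of the tipping tray that faces the rectangular box, not the half towards the round dish. Let the capacitor's own weight tip the tray so that it rolls off into the rectangular box; set it down rather than drop it, do not push the tray over with the fingers, and leave the other loose parts where they are.

Things in the scene. Friction and masses are not known exactly. Their poses are not given: they have to be found in the camera images.
- capacitor_center (a point): Centre of the capacitor to be sorted: a loose cylinder, black with a bright metal end and a thin grey band near it, two 4 mm pins at the other end, 20 mm in diameter and 42 mm long, lying on its side on the bench (centre 10 mm up), about 30 g; it rolls freely. The y axis of this point runs along its length; it can be pinched across its 20 mm diameter from above.
- sorter: Fixed stand of the tipping sorter, aluminium: base plate 112 x 120 x 6 mm with two upright cheeks that carry the tray's pivot 78 mm above the bench. Origin at the centre of its underside on the bench, z up. x is the direction of the pivot axis (across the channel), y is the direction along the channel, in which the tray slopes when tipped. One collecting box stands beyond each end (+y and -y).
- tray_mid (a point): Middle of the tray's upper surface, right over the pivot, 86 mm above the bench when level; the point turns with the tray (x across the channel, y along it). The tray is an aluminium channel 180 mm long (90 mm each way along y), 80 mm wide inside, open at both ends, with side walls 10 mm high above its surface and a low cross ridge (2.5 mm) at the middle dividing its two halves. A round part set on it 30 to 55 mm from the middle tips that half.
- tray (a joint): Angle of the tray about the sorter's x axis, rad: 0 level, positive when the +y end is up and the -y end is down, stops at -0.28 and +0.28. After the part has rolled off, allow a second or two for everything to settle. Nearly frictionless; a small bob hanging under the tray brings it back to level when empty, and a 30 g capacitor put more than about 20 mm from the middle tips it to the stop.
- parts_box_in (a point): Centre of the inner floor (3 mm above the bench) of the fixed rectangular open box, plain grey, 110 mm (x) by 120 mm (y) outside, 35 mm high, walls 3 mm. It stands under one end of the tray, its middle about 135 mm from the pivot; which end varies.
- round_dish_in (a point): Centre of the inner floor of the fixed round open dish, plain grey, 120 mm in diameter, 35 mm high. It stands under the other end of the tray and is the wrong place for the capacitor.
- nine_volt_center (a point): Centre of a bystander: a loose block battery 18 x 26 x 49 mm standing upright. Leave it alone.
- terminal_strip_center (a point): Centre of a bystander: a loose terminal strip 16 x 56 x 14 mm (long in its y). Leave it alone.
- cell_center (a point): Centre of a bystander: a loose yellow and white battery cell, 14 mm in diameter and 50 mm long, lying on its side. Leave it alone. A monitor on a stand rises to the left of the loose parts (x 0.43 to 0.72, y 0.43 to 0.62 in the world): keep the arm clear of it, drawing in towards the base before swinging over the parts.
There are look-alikes about, which are no part of the job. What is shaped like the part that bears capacitor_center but pink or turquoise is not meant.

How it is judged:
On the way:
1. the tray is tipped well over (more than 0.18 rad, either way) with the capacitor lying on it ((value of joint tray above 0.18 rad or value of joint tray below -0.18 rad) and contact force between capacitor and tray above 0.01 N and height (world z) of capacitor_center above 0.04 m), for 0.05 s.
At the end, for the whole second after the job is handed in: The capacitor lies inside the rectangular box (its centre within the inner walls and less than 30 mm above the bench), at rest (under 0.03 m/s), and the empty tray has swung back to level within 0.08 rad (x of capacitor_center in the frame of parts_box_in between -0.052 and 0.052 m and y of capacitor_center in the frame of parts_box_in between -0.057 and 0.057 m and height (world z) of capacitor_center below 0.03 m and linear speed of capacitor below 0.03 m/s and value of joint tray between -0.08 and 0.08 rad); the robot touches nothing.
It fails at once if the fingers push the tray over (touching it with more than 0.1 N while it is tipped beyond 0.2 rad) ((value of joint tray above 0.2 rad or value of joint tray below -0.2 rad) and contact force between the fingers and tray above 0.1 N).
It fails at once if the capacitor is let go high in the air (more than 35 mm above the tray) (height (world z) of capacitor_center above 0.13 m and contact force between the fingers and capacitor below 0.01 N).
It fails at once if another loose part is moved by more than 20 mm or knocked over (distance of any of nine_volt_center, terminal_strip_center, cell_center from where it was at the start of the episode above 0.02 m or angle between any of nine_volt_center, terminal_strip_center, cell_center's own z axis and vertical above 0.5 rad).
It also fails if it takes over 43 s, if anything falls off the work surface, if the arm or the gripper's body presses on something with over 40 N, if the wrist force passes 120 N, or if a joint passes its speed limit or range.

ROBOT

A 6-joint arm with a two-finger parallel gripper is mounted at the origin on a cart in front of the work surface, level with it; the furniture and walls round the work are solid. World frame = base frame: x ahead of the robot, y to its left, z up, the work surface at z = 0. Lengths are in m, angles in rad, forces in N, time in s.
With the tool pointing down it reaches from about 0.25 to 0.775 m from the base axis. Payload 4 kg.
Tool frame: the origin (TCP) lies midway between the tips of the shut fingers; the grasp point (between the pads) lies grip_point_offset behind it (grip_point_offset is the distance from the TCP to the grasp point, in m); z points along the fingers, y is the line along which they close (so a half turn about z gives the same grasp; the last joint's range is limited). The gripper opens to 94 mm and grips with 3 to 60 N. Pads are 16 mm wide; open, the fingers measure 119 mm over their backs; the gripper's body (75 mm by 177 mm) begins 78 mm behind the grasp point.
Start: joints at [-0.103, 0.087, 1.371, -0, 1.684, -0.103], TCP at [0.55, -0, 0.206] pointing down, gripper open.
Joint ranges: [-3.1, 3.1], [-0.76, 2.03], [0.27, 2.55], [-1.08, 4.22], [0.17, 2.65], [-2.57, 2.57]. Speed limits (rad/s): [2.79, 2.79, 3.14, 3.14, 3.14, 3.14].

INTERFACE

Orientations are given as [roll, pitch, yaw] about the fixed x, y, z axes, in that order (R = Rz(yaw) Ry(pitch) Rx(roll)).
In Python, from bench import * gives the robot as it stands. The module is installed in compiled form; this text tells all that it offers.
- The arm moves only by the tool apply_moves, never from a script. Its argument "commands" is a list of rows, each a list of 7 numbers: the turn, a rotation vector about the world's x, y, z in rad, then the shift along the world's x, y, z in m, then the opening in per cent of the stroke, from 0 (shut) to 100 (fully open). In form: [[ax, ay, az, x, y, z, jaw], ...]. A call has exactly 5 rows; each row is the pose to reach, as a shift and turn from the pose commanded when the call began; what a row does not reach only later rows make up. A row lasts 1/10 s, in which the tool goes at most 50 mm and 8.59 degrees, less where a joint would pass 70% of its speed; a pose out of reach is approached as far as the arm can. A call with a gripper value outside its range is refused whole. The fingers move at their own pace and stop on an object; the grip force is fixed at half the most. Time passes only in rows, so rows that repeat a pose let the fingers close, or fill a call up. It gives the time, the measured TCP pose, the force, the opening and the grip force at its end, in the units of the state.
- get_obs(): the state, without advancing time (a new reading comes with each control period).
- snapshot(name): name is "scene" or "side" or "wrist"; returns a dict with "pixels" (384x512x3 uint8, red, green, blue), "vertical_fov" (degrees; the focal length in pixels is half the picture's height over the tangent of half this angle, whatever the lens; pixels are square), "cx", "cy" (the principal point, pixels), "rvec" (rotation vector, rad) and "tvec" (3), from world to camera coordinates, as OpenCV has them. Camera axes: x right, y down, z forward; pixel columns grow to the right and rows downward; lengths in m; the calibration is good to about 2 mm. A picture is of the moment at which its call begins. There is no depth.
- close_job(): hands the job in; it is judged then, once.
Trained networks look in the newest picture that a camera, given by its name, has taken for a name from the list of things; names that differ only in an ending like _2 or _b are one class to them, and where a whole thing is asked for, a point or a joint stands for the part that bears it (a point fixed in the world has none). Each returns a list of dicts, best first, with "score" (0 to 1); they miss things now and then, are a little off and sometimes report something else, mostly with a low value. They report only what shows in the picture. A call takes as long as a camera call. They do not tell look-alikes from the thing itself.
- masks_of(camera, query): "mask" (384x512 bool, what is visible of it) and "extent" ([left, top, right, bottom] in pixels, round what is visible of it).
- place_of(camera, query): "pixel" ([column, row] in pixels: a listed point, or the origin of a listed thing).
The state is a dict: "time": time; "joint_positions": joint angles; "qvel": joint speeds; "joint_torque": joint torques, N m; "tool_pos": TCP position; "ee_rot": TCP orientation; "wrist_force": force on the tool from outside, world axes, zero at the start; "wrist_torque": the same for the moment, N m; "width": finger opening in m; "finger_force": force on a finger pad.
Only numpy, scipy, OpenCV 4.12 (cv2) and the standard library are available. Lean on these libraries where they do the work, as an engineer would, in place of code of your own. Each camera call takes 0.05 s, during which the arm holds its last target. There are 200 camera calls.

## Working session

There is one attempt and no reset: what is moved stays moved. The work goes in short steps, Python scripts to look and compute and a tool call to move; the robot and the scene stay as the last step left them, time stands still between calls to the robot, and variables do not carry over. Pictures are saved under pics/ and viewed, at most 10 in all, crops included, and the job is handed in when it is done.

Besides the shell and the picture viewer there is one more tool, called after "Request:" by a JSON object that holds its "name" and its "arguments", one argument or row to a line. apply_moves: Moves the arm, as the interface text tells. Its arguments: {"type":"object","properties":{"commands":{"type":"array"}},"required":["commands"]}

```bash
mkdir -p pics; cat > h.py <<'E'
from bench import *
import numpy as np, cv2
def ray(s,px):
    f=192/np.tan(np.radians(s["vertical_fov"])/2)
    R=cv2.Rodrigues(np.array(s["rvec"],float))[0]; t=np.array(s["tvec"],float)
    d=R.T@np.array([(px[0]-s["cx"])/f,(px[1]-s["cy"])/f,1.]); return -R.T@t,d
def onz(s,px,z):
    o,d=ray(s,px); return o+d*(z-o[2])/d[2]
def proj(s,p):
    f=192/np.tan(np.radians(s["vertical_fov"])/2)
    R=cv2.Rodrigues(np.array(s["rvec"],float))[0]; c=R@np.array(p,float)+np.array(s["tvec"],float)
    return np.array([s["cx"]+f*c[0]/c[2],s["cy"]+f*c[1]/c[2]])
def save(s,n,crop=None,k=1):
    im=cv2.cvtColor(s["pixels"],cv2.COLOR_RGB2BGR)
    if crop: l,t,r,b=crop; im=im[t:b,l:r]
    cv2.imwrite(f"pics/{n}.png",cv2.resize(im,None,fx=k,fy=k,interpolation=cv2.INTER_CUBIC))
E
python3 - <<'E'
from h import *
np.set_printoptions(precision=3,suppress=True)
Z=dict(capacitor_center=.01,tray_mid=.086,sorter=0,parts_box_in=.003,round_dish_in=.003,nine_volt_center=.0245,terminal_strip_center=.007,cell_center=.007)
ims=[]
for c in("scene","side"):
    s=snapshot(c); ims.append(s["pixels"]); save(s,c+"0")
    o,_=ray(s,(256,192)); print(c,"cam",o)
    for q,z in Z.items():
        for r in place_of(c,q)[:4]: print(q,round(r["score"],2),np.round(r["pixel"],1),onz(s,r["pixel"],z))
o=get_obs(); print(o)
E
```

```text
scene cam [0.137 0.924 0.65 ]
capacitor_center 0.68 [244.9 247.2] [0.531 0.237 0.01 ]
capacitor_center 0.62 [208.3 281.5] [0.543 0.388 0.01 ]
capacitor_center 0.55 [163.1 268.4] [0.664 0.403 0.01 ]
tray_mid 0.63 [289.5 160.2] [ 0.58  -0.148  0.086]
tray_mid 0.63 [315.7 164.5] [ 0.492 -0.161  0.086]
sorter 0.73 [287.4 180.1] [ 0.59  -0.165  0.   ]
parts_box_in 0.91 [266.  194.3] [ 0.609 -0.039  0.003]
round_dish_in 0.88 [313.7 165.8] [ 0.547 -0.307  0.003]
nine_volt_center 0.73 [232.8 227. ] [0.594 0.193 0.024]
terminal_strip_center 0.74 [259.4 267.3] [0.463 0.285 0.007]
cell_center 0.56 [281.7 249.4] [0.444 0.196 0.007]
side cam [ 0.449 -0.814  0.668]
capacitor_center 0.52 [243.4 177.9] [0.518 0.242 0.01 ]
capacitor_center 0.49 [262.2 172.1] [0.584 0.272 0.01 ]
capacitor_center 0.46 [245.8 154.9] [0.539 0.399 0.01 ]
capacitor_center 0.37 [275.6 149. ] [0.654 0.433 0.01 ]
tray_mid 0.94 [283.6 242.3] [ 0.58  -0.169  0.086]
tray_mid 0.28 [271.7 179.4] [0.591 0.103 0.086]
sorter 0.66 [277.6 264. ] [ 0.572 -0.151  0.   ]
parts_box_in 0.71 [272.9 305.3] [ 0.542 -0.276  0.003]
round_dish_in 0.8 [274.5 304.2] [ 0.546 -0.273  0.003]
nine_volt_center 0.4 [268.7 178.8] [0.597 0.204 0.024]
terminal_strip_center 0.55 [224.2 175.6] [0.456 0.268 0.007]
cell_center 0.36 [219.4 188.6] [0.438 0.191 0.007]
{'time': 0.9, 'joint_positions': array([-0.103,  0.087,  1.371, -0.   ,  1.684, -0.103]), 'qvel': array([ 0.   , -0.001, -0.   , -0.   ,  0.   , -0.002]), 'joint_torque': array([  0.   , -34.004, -30.26 ,   0.072,   0.024,  -0.   ]), 'tool_pos': array([0.55 , 0.   , 0.206]), 'ee_rot': array([3.142, 0.   , 1.571]), 'wrist_force': array([-0.078, -0.14 , -0.303]), 'wrist_torque': array([-0.01 , -0.01 ,  0.056]), 'finger_force': 0.0, 'width': 0.09379442284052343}
```

```bash
python3 -c "
import cv2,numpy as np
a=cv2.imread('pics/scene0.png');b=cv2.imread('pics/side0.png')
A=cv2.resize(a[130:310,140:370],(780,610))[:600];cv2.imwrite('pics/a.png',A)
B=cv2.resize(b[120:350,170:370],None,fx=2.6,fy=2.6,interpolation=2)[:600];cv2.imwrite('pics/b.png',B)"
```

```text
(no output)
```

View pics/a.png

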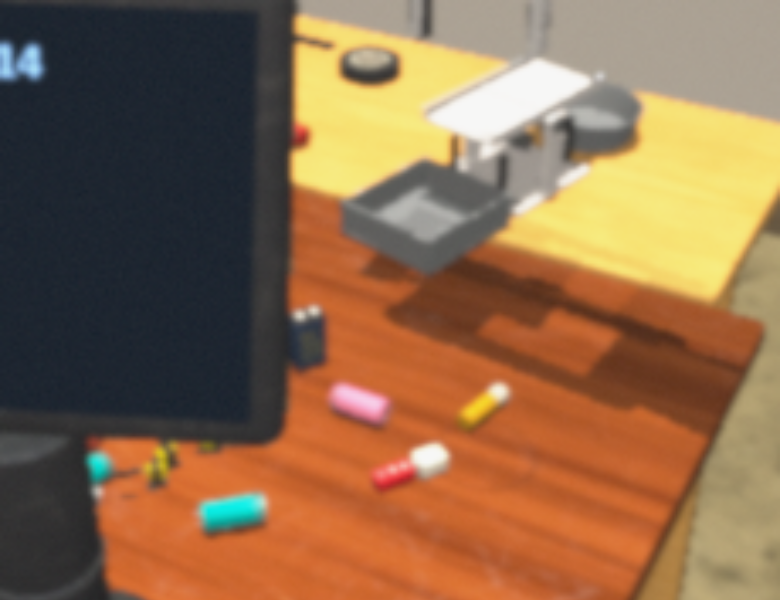

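View pics/b.png

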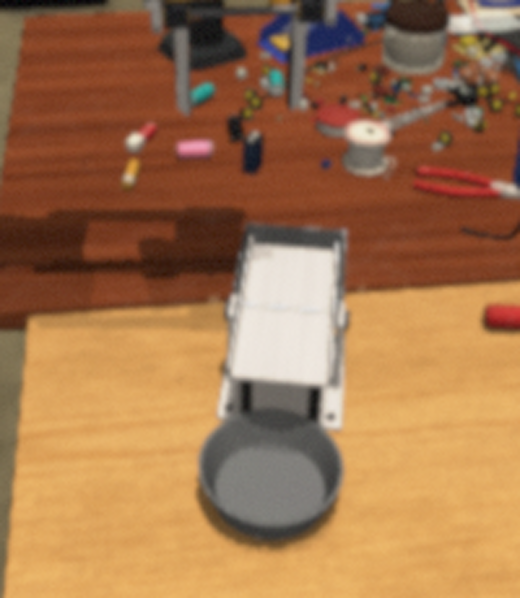

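Candidates in the side view: pink cylinder (243,178), turquoise (246,155) and (276,149), and a small black thing at about (261,170), near (0.58, 0.27). Only the black one fits. It is hidden by the monitor in the scene view, so I'll check it with the wrist camera.

Request:
{"name": "apply_moves", "arguments": {
  "commands": [
    [0,0,0,-0.03,0.04,0.01,100],
    [0,0,0,-0.05,0.08,0.02,100],
    [0,0,0,-0.06,0.12,0.03,100],
    [0,0,0,-0.06,0.16,0.04,100],
    [0,0,0,-0.05,0.18,0.04,100]
  ]
}}

```text
time: 1.4
tool_pos: [0.4996, 0.1831, 0.2482]
ee_rot: [3.137, -0.002, 1.574]
wrist_force: [0.7, -0.0, 0.0]
width: 0.0937
finger_force: 0.0
```

```bash
python3 - <<'E'
from h import *
np.set_printoptions(precision=3,suppress=True)
s=snapshot("wrist"); save(s,"w1",None,1.5)
o,d=ray(s,(256,192)); print("cam",o,d,onz(s,(256,192),0.01),get_obs()["tool_pos"])
for q,z in dict(capacitor_center=.01,nine_volt_center=.0245).items():
    for r in place_of("wrist",q)[:4]: print(q,round(r["score"],2),np.round(r["pixel"],1),onz(s,r["pixel"],z))
E
```

```text
cam [0.498 0.259 0.428] [ 0.002 -0.249 -0.968] [0.499 0.152 0.01 ] [0.501 0.185 0.247]
capacitor_center 0.9 [274.7 126.1] [0.523 0.242 0.01 ]
capacitor_center 0.62 [322.6  85.2] [0.584 0.293 0.01 ]
nine_volt_center 0.97 [328.5 153. ] [0.593 0.208 0.025]
```

View pics/w1.png

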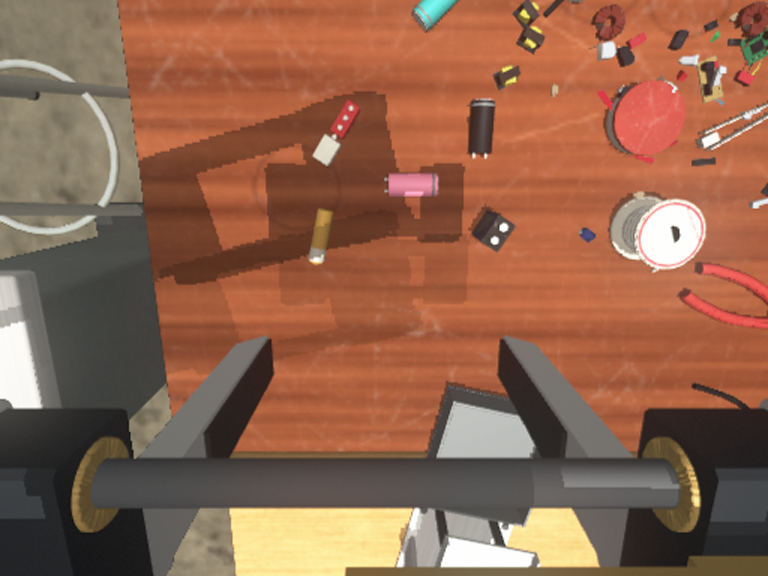

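The wrist view shows the black capacitor with two pins at zoomed (482,128), which is pixel (321,85). The metal end is up (+y) and its axis runs nearly along world y. Pink is at (413,184), the 9V at (493,229), the strip at (337,132) and the cell at (321,235). I'm moving above the capacitor for a close look.

Request:
{"name": "apply_moves", "arguments": {
  "commands": [
    [0,0,0,0.025,0.03,-0.01,100],
    [0,0,0,0.055,0.065,-0.04,100],
    [0,0,0,0.084,0.1,-0.07,100],
    [0,0,0,0.084,0.105,-0.096,100],
    [0,0,0,0.084,0.105,-0.096,100]
  ]
}}

```text
time: 2.05
tool_pos: [0.5815, 0.2835, 0.142]
ee_rot: [-3.129, 0.005, 1.571]
wrist_force: [-0.5, -0.6, -0.1]
width: 0.0941
finger_force: 0.0
```

```bash
python3 - <<'E'
from h import *
import bench
np.set_printoptions(precision=3,suppress=True)
print([(n,getattr(bench,n)) for n in dir(bench) if 'grip' in n.lower() or 'offset' in n.lower()])
s=snapshot("wrist"); save(s,"w2",None,1.5)
print(get_obs()["tool_pos"],get_obs()["ee_rot"])
for r in place_of("wrist","capacitor_center")[:4]: print(round(r["score"],2),np.round(r["pixel"],1),onz(s,r["pixel"],.01))
for r in masks_of("wrist","capacitor_center")[:3]:
    v,u=np.nonzero(r["mask"]); P=np.array([onz(s,p,.015)[:2] for p in zip(u,v)])
    w,V=np.linalg.eigh(np.cov(P.T)); a=V[:,1]*np.sign(V[1,1])
    print(round(r["score"],2),r["extent"],P.mean(0),"axis",a,np.arctan2(-a[0],a[1]),np.ptp((P-P.mean(0))@V,axis=0))
E
```

```text
[('grip_point_offset', 0.0188)]
[0.582 0.283 0.146] [-3.134  0.004  1.57 ]
0.94 [260.2 180.8] [0.583 0.29  0.01 ]
0.8 [204.2 220.1] [0.523 0.247 0.01 ]
0.67 [220.9  78.6] [0.545 0.389 0.01 ]
0.57 [336.1  54.9] [0.653 0.41  0.01 ]
0.85 [193.3, 54.8, 234.4, 100.2] [0.543 0.389] axis [0.697 0.717] -0.7715604239866527 [0.02  0.043]
0.84 [248.1, 159.9, 268.8, 203.8] [0.581 0.294] axis [0.012 1.   ] -0.01183681969070834 [0.019 0.045]
0.83 [321.9, 26.4, 351.0, 78.3] [0.653 0.413] axis [0.124 0.992] -0.12466587223916165 [0.019 0.046]
```

View pics/w2.png

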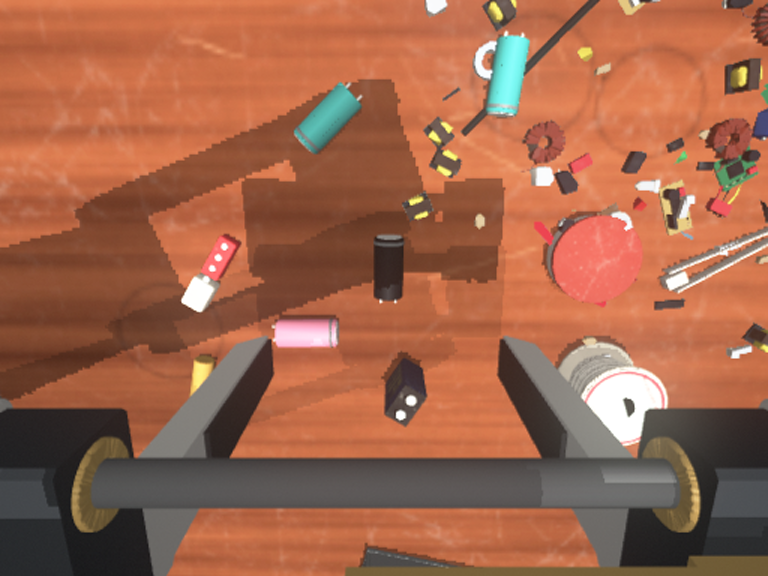

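The close view confirms it: the black cylinder at zoomed (389,267) has its two pins at the bottom and its bright end at the top. It lies at (0.582, 0.292), aligned with y, and the jaws already close along x. Going down now.

Request:
{"name": "apply_moves", "arguments": {
  "commands": [
    [0,0,0,-0.001,0.008,-0.03,70],
    [0,0,0,-0.001,0.008,-0.07,70],
    [0,0,0,-0.001,0.008,-0.11,70],
    [0,0,0,-0.001,0.008,-0.135,70],
    [0,0,0,-0.001,0.008,-0.14,70]
  ]
}}

```text
time: 2.7
tool_pos: [0.5818, 0.2911, 0.0085]
ee_rot: [-3.139, 0.001, 1.569]
wrist_force: [-0.8, -0.5, 0.2]
width: 0.0658
finger_force: 0.0
```

```bash
python3 - <<'E'
from h import *
np.set_printoptions(precision=4,suppress=True)
s=snapshot("wrist"); save(s,"w3")
o=get_obs();print(o["tool_pos"],o["ee_rot"],o["wrist_force"],o["width"])
for r in place_of("wrist","capacitor_center")[:3]: print(round(r["score"],2),np.round(r["pixel"],1),onz(s,r["pixel"],.01))
E
```

```text
[0.5827 0.2917 0.0097] [-3.141   0.0006  1.5695] [0.1857 0.7082 0.3792] 0.065989458600156
0.94 [255.8 238.1] [0.5807 0.292  0.01  ]
0.82 [397.7  26.1] [0.6544 0.4102 0.01  ]
0.57 [182.6  71.7] [0.5416 0.3884 0.01  ]
```

Request:
{"name": "apply_moves", "arguments": {
  "commands": [
    [0,0,0,-0.001,0,-0.006,70],
    [0,0,0,-0.001,0,-0.006,15],
    [0,0,0,-0.001,0,-0.006,15],
    [0,0,0,-0.001,0,-0.006,10],
    [0,0,0,-0.001,0,-0.006,10]
  ]
}}

```text
time: 3.3
tool_pos: [0.5823, 0.2931, 0.004]
ee_rot: [3.141, -0.0, 1.571]
wrist_force: [-0.6, 0.4, 0.0]
width: 0.0373
finger_force: 0.0
```

Request:
{"name": "apply_moves", "arguments": {
  "commands": [
    [0,0,0,0,0,0,5],
    [0,0,0,0,0,0,5],
    [0,0,0,0,0,0.02,5],
    [0,0,0,0,0,0.05,5],
    [0,0,0,0,0,0.09,5]
  ]
}}

```text
time: 3.8
tool_pos: [0.5803, 0.2923, 0.0916]
ee_rot: [-3.136, 0.002, 1.571]
wrist_force: [-0.4, -0.3, -1.0]
width: 0.019
finger_force: 30.0
```

Request:
{"name": "apply_moves", "arguments": {
  "commands": [
    [0,0,0,-0.02,0,0.04,5],
    [0,0,0.12,-0.045,-0.025,0.075,5],
    [0,0,0.26,-0.07,-0.06,0.11,5],
    [0,0,0.4,-0.085,-0.095,0.13,5],
    [0,0,0.54,-0.09,-0.14,0.15,5]
  ]
}}

```text
time: 4.3
tool_pos: [0.4907, 0.1531, 0.2457]
ee_rot: [3.139, 0.001, 2.118]
wrist_force: [2.1, -0.9, 0.5]
width: 0.0191
finger_force: 30.0
```

Request:
{"name": "apply_moves", "arguments": {
  "commands": [
    [0,0,0.14,0.015,-0.045,0,5],
    [0,0,0.28,0.03,-0.09,0,5],
    [0,0,0.42,0.045,-0.135,0,5],
    [0,0,0.56,0.06,-0.175,0,5],
    [0,0,0.7,0.075,-0.215,0,5]
  ]
}}

```text
time: 4.8
tool_pos: [0.5673, -0.0635, 0.2434]
ee_rot: [3.141, 0.0, 2.815]
wrist_force: [0.9, -0.0, -0.1]
width: 0.019
finger_force: 30.0
```

```bash
python3 - <<'E'
from h import *
np.set_printoptions(precision=4,suppress=True)
s=snapshot("wrist"); save(s,"w4",None,1.5)
o=get_obs();print(o["time"],o["tool_pos"],o["ee_rot"],o["wrist_force"],o["width"],o["finger_force"],o["joint_positions"])
for q,z in dict(capacitor_center=.24,tray_mid=.086,sorter=0,parts_box_in=.003,round_dish_in=.003).items():
    for r in place_of("wrist",q)[:2]: print(q,round(r["score"],2),np.round(r["pixel"],1),onz(s,r["pixel"],z))
E
```

```text
4.85 [ 0.5689 -0.0704  0.2422] [-3.1363  0.0022  2.8145] [ 1.49   -3.0414 -1.0352] 0.019400462484436387 29.992263615131378 [-0.2187  0.1346  1.2467 -0.0056  1.7587 -1.4634]
capacitor_center 0.81 [482.2  56. ] [0.5066 0.0873 0.24  ]
tray_mid 0.84 [181.8 213.5] [ 0.5741 -0.1561  0.086 ]
tray_mid 0.7 [196.3 193.3] [ 0.5572 -0.1315  0.086 ]
sorter 0.89 [198.  194.8] [ 0.576  -0.1538  0.    ]
parts_box_in 0.96 [290.4 188.3] [ 0.6082 -0.0272  0.003 ]
round_dish_in 0.63 [102. 200.] [ 0.5389 -0.2841  0.003 ]
```

View pics/w4.png

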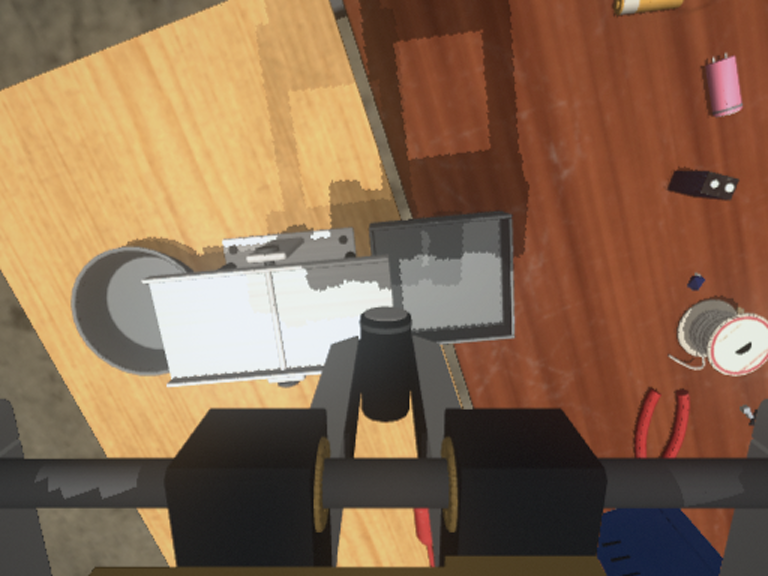

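The capacitor is held at zoomed (386,365). The tray ridge is at (277,320), the rectangular box at (441,278) and the dish at (145,310). The box is towards +y and the channel direction is (0.26, 0.966), so the set-down point, 42 mm from the middle, is about (0.585, -0.115).

Request:
{"name": "apply_moves", "arguments": {
  "commands": [
    [0,0,0.03,0.008,-0.02,-0.02,5],
    [0,0,0.068,0.018,-0.045,-0.05,5],
    [0,0,0.068,0.018,-0.053,-0.08,5],
    [0,0,0.068,0.018,-0.053,-0.11,5],
    [0,0,0.068,0.018,-0.053,-0.125,5]
  ]
}}

```text
time: 5.6
tool_pos: [0.5834, -0.1127, 0.1153]
ee_rot: [3.141, -0.005, 2.878]
wrist_force: [-0.6, -0.3, -0.4]
width: 0.0191
finger_force: 30.0
```

```bash
python3 - <<'E'
from h import *
np.set_printoptions(precision=4,suppress=True)
s=snapshot("wrist"); save(s,"w5",None,1.5)
o=get_obs();print(o["time"],o["tool_pos"],o["ee_rot"],o["wrist_force"],o["width"],o["finger_force"])
for q,z in dict(tray_mid=.086,parts_box_in=.003,round_dish_in=.003).items():
    for r in place_of("wrist",q)[:2]: print(q,round(r["score"],2),np.round(r["pixel"],1),onz(s,r["pixel"],z))
for c in ("wrist","side"):
    if c=="side": s=snapshot(c)
    for r in place_of(c,"capacitor_center")[:5]: print(c,round(r["score"],2),np.round(r["pixel"],1),onz(s,r["pixel"],o["tool_pos"][2]+.006))
    print(proj(s,o["tool_pos"]+[0,0,.006]))
E
```

```text
5.65 [ 0.5826 -0.1125  0.1136] [ 3.141  -0.0076  2.8785] [-1.1014  0.4255 -1.2063] 0.019214674523823933 29.99489575624466
tray_mid 0.75 [195.3 229.2] [ 0.5768 -0.1565  0.086 ]
parts_box_in 0.9 [351.5 190.8] [ 0.605  -0.0226  0.003 ]
round_dish_in 0.61 [ 76.2 199.4] [ 0.5431 -0.2847  0.003 ]
wrist 0.6 [255.6 241. ] [ 0.583  -0.1131  0.1196]
[256.4271 240.1926]
side 0.63 [247.  153.9] [0.5285 0.2031 0.1196]
side 0.6 [284.7 217.2] [ 0.59   -0.1193  0.1196]
side 0.5 [244.6 177.9] [0.51   0.0656 0.1196]
[281.119  215.6349]
```

View pics/w5.png

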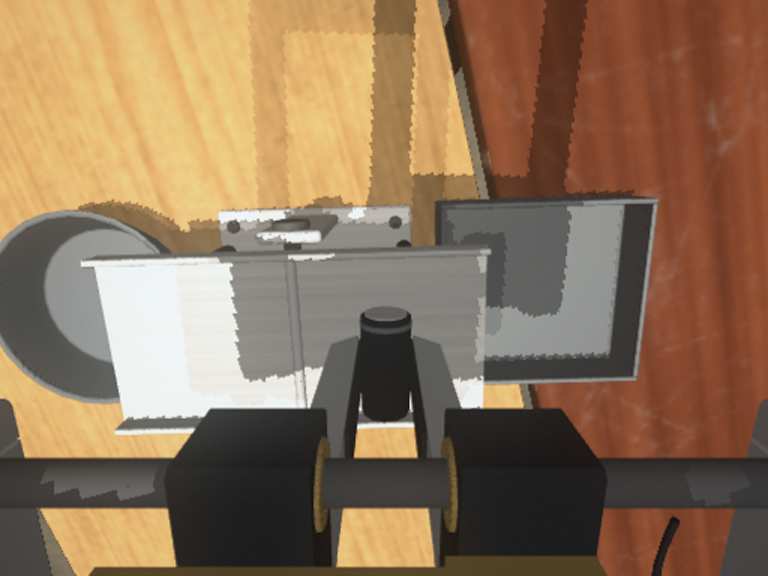

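Request:
{"name": "apply_moves", "arguments": {
  "commands": [
    [0,0,0,0.003,-0.001,-0.012,5],
    [0,0,0,0.003,-0.001,-0.022,5],
    [0,0,0,0.003,-0.001,-0.028,5],
    [0,0,0,0.003,-0.001,-0.028,5],
    [0,0,0,0.003,-0.001,-0.028,5]
  ]
}}

```text
time: 6.45
tool_pos: [0.5878, -0.1156, 0.0898]
ee_rot: [3.142, -0.001, 2.877]
wrist_force: [-0.1, 0.0, -0.6]
width: 0.0191
finger_force: 30.0
```

```bash
python3 - <<'E'
from h import *
np.set_printoptions(precision=4,suppress=True)
s=snapshot("wrist"); save(s,"w6",None,1.5)
o=get_obs();print(o["time"],o["tool_pos"],o["ee_rot"],o["wrist_force"],o["width"],o["finger_force"])
for r in place_of("wrist","tray_mid")[:2]: print(round(r["score"],2),np.round(r["pixel"],1),onz(s,r["pixel"],.086))
E
```

```text
6.5 [ 0.5881 -0.1157  0.0903] [ 3.1415 -0.0001  2.8769] [-0.6899  0.5555  0.049 ] 0.019022416130678572 29.994919896125793
0.83 [190.8 234.5] [ 0.5756 -0.1555  0.086 ]
```

View pics/w6.png

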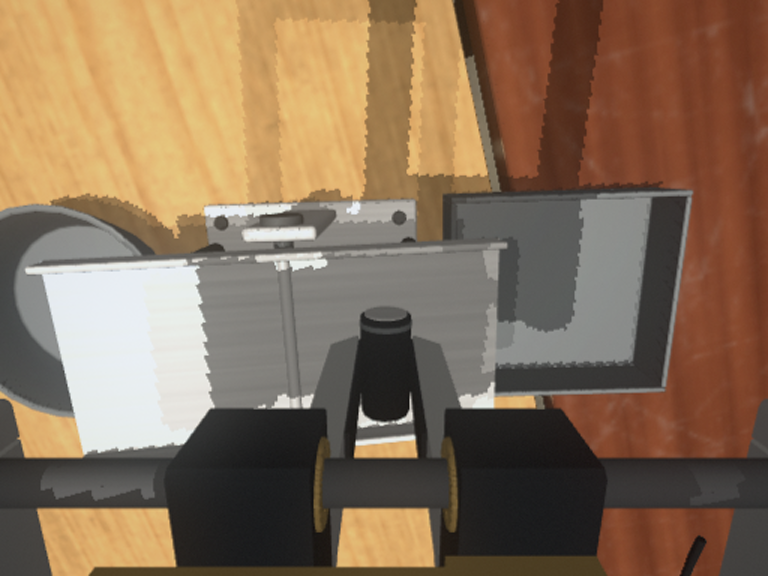

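The tray has just begun to tilt under the capacitor (its left end looks wider), so it is touching. I'm releasing with a small opening and lifting away.

Request:
{"name": "apply_moves", "arguments": {
  "commands": [
    [0,0,0,0,0,0,40],
    [0,0,0,0,0,0.006,40],
    [0,0,0,0,0,0.03,40],
    [0,0,0,0,0,0.07,40],
    [0,0,0,0,0,0.11,40]
  ]
}}

```text
time: 7.05
tool_pos: [0.5876, -0.1155, 0.2016]
ee_rot: [3.141, -0.001, 2.877]
wrist_force: [0.2, -0.8, -0.3]
width: 0.0373
finger_force: 0.0
```

Request:
{"name": "apply_moves", "arguments": {
  "commands": [
    [0,0,0,-0.01,0,0.03,40],
    [0,0,0,-0.03,0,0.06,40],
    [0,0,0,-0.05,0,0.08,40],
    [0,0,0,-0.06,0,0.08,40],
    [0,0,0,-0.06,0,0.08,40]
  ]
}}

```text
time: 7.55
tool_pos: [0.5276, -0.1157, 0.2813]
ee_rot: [-3.142, 0.002, 2.877]
wrist_force: [0.3, -0.5, -1.2]
width: 0.0379
finger_force: 0.0
```

```bash
python3 - <<'E'
from h import *
np.set_printoptions(precision=4,suppress=True)
for i in range(20): s=snapshot("side")
s=snapshot("wrist"); save(s,"w7",None,1.5)
o=get_obs();print(o["time"],o["tool_pos"],o["wrist_force"],o["width"],o["finger_force"])
for q,z in dict(capacitor_center=.013,parts_box_in=.003).items():
    for r in place_of("wrist",q)[:3]: print(q,round(r["score"],2),np.round(r["pixel"],1),onz(s,r["pixel"],z))
E
```

```text
8.6 [ 0.5281 -0.1156  0.2804] [-0.8172  0.133   0.2937] 0.037939426774862145 0.0
capacitor_center 0.86 [359.9 204.7] [0.6262 0.0197 0.013 ]
capacitor_center 0.84 [506.7  93.7] [0.5215 0.2429 0.013 ]
parts_box_in 0.85 [325.6 200.5] [ 0.6095 -0.0274  0.003 ]
parts_box_in 0.49 [359.9 205. ] [0.6305 0.0222 0.003 ]
```

View pics/w7.png

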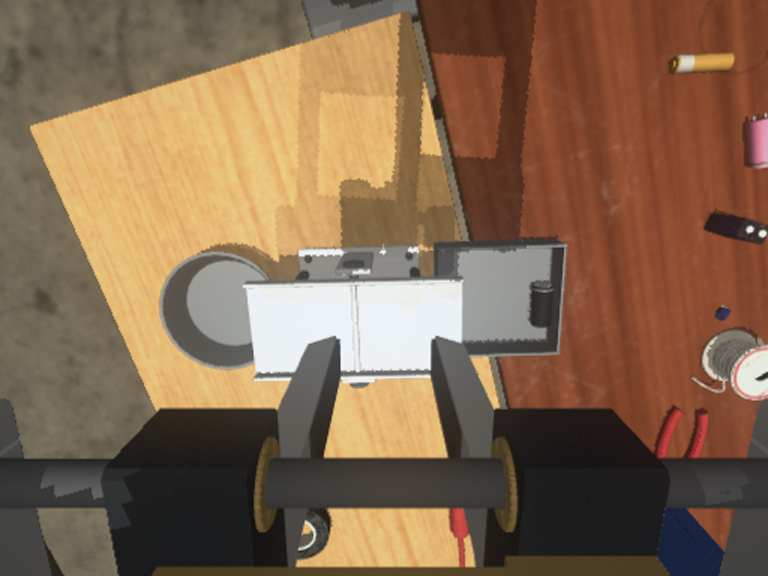

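The capacitor lies in the rectangular box at zoomed (541,304), against the far wall, and the tray looks level again. I'll let it settle for two seconds, check that it is still, and hand in.

```bash
python3 - <<'E'
from h import *
np.set_printoptions(precision=4,suppress=True)
P=[]
for k in range(2):
    for i in range(20): snapshot("side")
    s=snapshot("wrist"); P.append((s["pixels"].astype(int)))
    r=place_of("wrist","capacitor_center")[0]; print(r["pixel"],onz(s,r["pixel"],.013))
print("image change",np.abs(P[1]-P[0])[150:270,150:390].mean())
print(get_obs()["time"],get_obs()["width"]); print(close_job())
E
```

```text
[507.9, 93.6] [0.5218 0.2445 0.013 ]
[507.1, 95.4] [0.5239 0.2433 0.013 ]
image change 0.4898958333333333
10.9 0.037472792962339824
the job is handed in; nothing more can be done
None
```

The black capacitor tipped the tray under its own weight and rolled into the rectangular box; the job was handed in at about 11 s, with the scene still, the tray looking level, and the other parts untouched by the arm. No verdict came back.

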